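# Close the tag-card box and tuck its cover under the lip

## Robot

A 6-joint arm with a two-finger parallel gripper is mounted at the origin on a cart in front of the work surface, level with it; the furniture and walls round the work are solid. World frame = base frame: x ahead of the robot, y to its left, z up, the work surface at z = 0. Lengths are in mm, angles in rad, forces in N, time in s.
With the tool pointing down it reaches from about 350 to 800 mm from the base axis. Payload 7.3 kg.
Tool frame: the origin (TCP) lies midway between the tips of the shut fingers; the grasp point (between the pads) lies 19 mm behind it; z points along the fingers, y is the line along which they close (so a half turn about z gives the same grasp; the last joint's range is limited). The gripper opens to 85 mm and grips with 20 to 120 N. Pads are 22 mm wide; open, the fingers measure 114 mm over their backs; the gripper's body (76 mm by 85 mm) begins 54 mm behind the grasp point. The pads swing forward as they close: fully open they stand 13 mm farther back than shut.
Start: joints at [-0.146, 0.342, 1.524, -0, 1.275, -0.146], TCP at [525.021, 0.019, 199.822] pointing down, gripper open.
Joint ranges: [-2.53, 2.53], [-0.77, 2.02], [0.04, 2.7], [-1, 4.14], [0.28, 2.66], [-3.11, 3.11]. Speed limits (rad/s): [2.57, 2.57, 3.14, 3.14, 3.14, 3.14].

## Interface

Orientations are given as a unit quaternion [w, x, y, z].
In Python, from rig import manip gives the robot as it stands.
- The arm moves only by the shell command python3 -m creep 'ROWS' [OPENING]. ROWS is JSON, a list of rows, each a list of 4 numbers: the shift along the tool's x, y, z in cm, then the turn about the tool's z in degrees. A call has 1 to 8 rows; each row shifts and turns the commanded pose from where the row before left it, along the tool's axes as they then stand; what a row does not reach is not made up. A row lasts 1/10 s, in which the tool goes at most 50 mm and 8.59 degrees, less where a joint would pass 70% of its speed; a pose out of reach is approached as far as the arm can. A call is refused whole if a number of a shift passes 5 or a number of a turn 8.59, either way. A call with a gripper value outside its range is refused whole. OPENING is the closure in counts, from 0 (fully open) to 255 (shut), set as the call begins (- or left out, the last holds). The fingers move at their own pace and stop on an object; the grip force is fixed at half the most. Time passes only in rows, so rows that do not move let the fingers close. It gives the time, the measured TCP pose, the force, the opening and the grip force at its end, in the units of the state.
- manip.observe(): the state, without advancing time (a new reading comes with each control period).
- manip.read_camera(name): name is "scene" or "side" or "wrist"; returns a dict with "frame" (420x560x3 uint8, red, green, blue), "z_map" (420x560 float32, mm along the optical axis (not along the pixel's ray), 0 where there is no reading), "K" (3x3 intrinsics, pixels), "k1" (the pictures are not rectified: a ray, as slopes to the right and down, at radius r is drawn at 1 + k1 r^2 times it, then the intrinsics apply), "view" (4x4, takes a point from world to camera coordinates). Camera axes: x right, y down, z forward; pixel columns grow to the right and rows downward; lengths in mm; the calibration is good to about 2 mm. A picture is of the moment at which its call begins.
- manip.job_done(): hands the job in; it is judged then, once.
The state is a dict: "time_s": time; "q": joint angles; "qd": joint speeds; "joint_efforts": joint torques, N m; "tcp_pos": TCP position; "ee_rot": TCP orientation; "ft_force": force on the tool from outside, world axes, zero at the start; "wrist_torque": the same for the moment, N m; "gripper_width": finger opening in mm; "grip_force": force on a finger pad.
Only numpy, scipy, OpenCV 4.12 (cv2) and the standard library are available. Lean on these libraries where they do the work, as an engineer would, in place of code of your own. Each camera call takes 0.05 s, during which the arm holds its last target. There are 200 camera calls.

## Task

Close the steel tag-card box: from behind, push its upright, spring-loaded cover over until it lies flat on the box, and while keeping it down push the catch on the cover towards the lip until the plate is fully home with its front edge tucked beneath the lip, so that it stays shut when you let go. Use only the fingertips or the outside of the fingers on the cover's outer side: do not pinch it, do not touch its cork-lined inside, and leave the ribbon spool, the scissors and the marker beside the box where they lie.

Things in the scene. Friction and masses are not known exactly. Their poses are not given: they have to be found in the camera images.
- holder: Dark steel tag-card box screwed to the worktop, 160 (its x) x 146 mm (its y), side and back walls 38 mm high. Origin: centre of its underside. +x points from lip to hinge, roughly away from the robot (turned up to 0.6 rad), z up. Its front wall (-x end) is 57 mm high, bent inward as a lip. The aluminium cover is hinged at the +x end; folded flat, its outer face is up, 45 mm above the worktop.
- holder_hinge (a point): Middle of the hinge line, fixed on the box at (72, 0, 42) mm in its frame; the hinge line runs along the box's y.
- holder_lip (a point): Middle of the lip's rounded inner edge at its underside, fixed on the box at (-60.5, 0, 53) mm. The lip reaches from here 15.5 mm on towards -x to the front wall; it is 120 mm wide and 4 mm thick. The underside is 8 mm above the outer face of the cover lying flat.
- cover (a joint): Cover angle, rad: 0 = flat on the box (firm stop), 1.57 = upright, 1.8 = stop, leaning back away from the box. Starts at 1.35 to 1.65. A light spring and friction hold it near upright: let go flat but untucked, it springs up to 0.6 rad or more. Holding it flat takes 1 to 2 N at the catch.
- cover_plate (a joint): How far the plate is slid along the cover, away from the hinge, m: 0 = drawn back (starts at 0 to 0.002), 0.021 = fully out (firm stop). Stays where left (3 N friction). When flat, the edge is 7.5 mm short of the lip's edge at 0 and 13.5 mm under the lip at 0.021. If slid out before the cover is flat, the edge lands on the lip.
- cover_catch (a point): Foot of the thumb catch's steep face on the cover's outer face, mid-width; 94 mm from the hinge line when cover_plate is 0. Frame turns with the cover, parallel to the box's when flat: -x away from the hinge, z out of the outer face. The catch is a wedge 70 mm wide (y), 10 mm high: steep on the hinge side, sloping to the plate's edge. The plate is smooth between hinge and catch.
- cover_edge (a point): Middle of the plate's free edge, 125 mm from the hinge line when cover_plate is 0. The aluminium plate is 126 mm wide and 3 mm thick.
- cover_lining: Cork sheet 104 x 112 x 2 mm on the inside of the cover (the side that faces down onto the tags when shut). Not to be touched. Origin on the hinge line, shifted with the plate.
- spool: Spool of red satin ribbon lying flat, a disc 72 mm across and 32 mm high with a loose ribbon tail; its centre is about (16, 30) mm from the origin. Loose; leave alone.
- shears: Scissors with red handles, 87 x 199 x 9 mm, origin at the middle on the worktop, blades to its -y. Loose; leave alone.
- pen: Marker, 135 mm long, 17 mm thick, along its y. Loose; leave alone.

How it is judged (in metres and radians):
On the way:
1. the cover is folded down flat onto the box (value of joint cover below 0.075 rad), for 0.1 s.
At the end, for the whole second after the job is handed in: The cover lies shut (hinge angle under 0.075 rad) and at rest, its plate slid out at least 14 mm of 21 mm so that its edge is beneath the lip, and the spool, scissors and marker are within 25 mm of where they began (value of joint cover below 0.075 rad and value of joint cover_plate above 0.014 m and x of cover_edge in the frame of holder below -0.066 m and z of cover_edge in the frame of holder below 0.056 m and velocity of joint cover between -0.05 and 0.05 rad/s and distance of each of spool, shears, pen from where it was at the start of the episode below 0.025 m); the robot touches nothing.
It fails at once if the cork-lined inside of the cover is touched with the fingers or the cover is pinched (contact force between the fingers and cover_lining above 0.5 N).
It fails at once if the ribbon spool is shifted by more than 25 mm (distance of spool from where it was at the start of the episode above 0.025 m).
It fails at once if the pair of scissors is shifted by more than 25 mm (distance of shears from where it was at the start of the episode above 0.025 m).
It fails at once if the marker is shifted by more than 25 mm (distance of pen from where it was at the start of the episode above 0.025 m).
It fails at once if the spool, the scissors or the marker is lifted (height (world z) of any of spool, shears, pen above 0.015 m).
It also fails if it takes over 38 s, if anything falls off the work surface, if the arm or the gripper's body presses on something with over 40 N, if the wrist force passes 120 N, or if a joint passes its speed limit or range.

## Working session

There is one attempt and no reset: what is moved stays moved. The work goes in short steps, Python scripts to look and compute and a shell command to move; the robot and the scene stay as the last step left them, time stands still between calls to the robot, and variables do not carry over. Pictures are saved under pics/ and viewed, at most 10 in all, crops included, and the job is handed in when it is done.

```bash
mkdir -p pics; ls; cat > h.py <<'E'
import numpy as np, cv2
from rig import manip
def snap(n,fn=None):
    c=manip.read_camera(n)
    if fn: cv2.imwrite('pics/'+fn,c['frame'][:,:,::-1])
    return c
def cloud(c):
    # world points HxWx3
    H,W=c['z_map'].shape
    K=c['K'];v,u=np.mgrid[:H,:W]
    d=np.stack([(u-K[0,2])/K[0,0],(v-K[1,2])/K[1,1]],-1)
    s=d.copy()
    for _ in range(8): s=d/(1+c['k1']*(s**2).sum(-1,keepdims=True))
    z=c['z_map'].astype(float)
    P=np.concatenate([s*z[...,None],z[...,None]],-1)
    T=np.linalg.inv(c['view'])
    P=P@T[:3,:3].T+T[:3,3]
    P[z==0]=np.nan
    return P
E
python3 - <<'E'
from h import *
for n in ('scene','side'):
    c=snap(n,n+'0.png'); np.savez(n+'0.npz',**c)
    print(n,np.round(np.linalg.inv(c['view']),2).tolist(),c['k1'])
print(manip.observe())
E
```

```text
pics
scene [[0.85, -0.38, 0.35, 185.65], [-0.52, -0.65, 0.56, -484.66], [0.02, -0.66, -0.75, 784.32], [0.0, 0.0, 0.0, 1.0]] -0.01435407439534551
side [[1.0, -0.05, 0.03, 491.53], [-0.05, -0.47, 0.88, -700.75], [-0.03, -0.88, -0.47, 449.84], [0.0, 0.0, 0.0, 1.0]] 0.003955642538807526
{'time_s': 0.1, 'q': array([-1.46015298e-01,  3.42646868e-01,  1.52488428e+00, -1.96013930e-05,
        1.27540827e+00, -1.46000529e-01]), 'qd': array([-0.0018513 , -0.00200578, -0.00404181,  0.00163605, -0.00117207,
       -0.00158304]), 'joint_efforts': array([ 1.46845858e-03, -4.34446299e+01, -2.46491075e+01, -2.49143095e-04,
        4.66253536e-03,  6.72989302e-06]), 'tcp_pos': array([5.24614552e+02, 6.43730788e-02, 1.99211683e+02]), 'ee_rot': array([-5.34768240e-04,  7.07109820e-01,  7.07103421e-01, -4.09333740e-04]), 'ft_force': array([ 0.39073135, -0.75015564, -0.03232382]), 'wrist_torque': array([-0.01459106,  0.05202665,  0.02608881]), 'grip_force': 0.0, 'gripper_width': 85.42324843703429}
```

View pics/scene0.png

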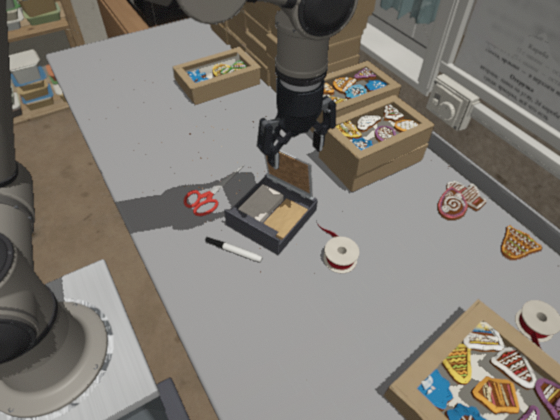

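View pics/side0.png

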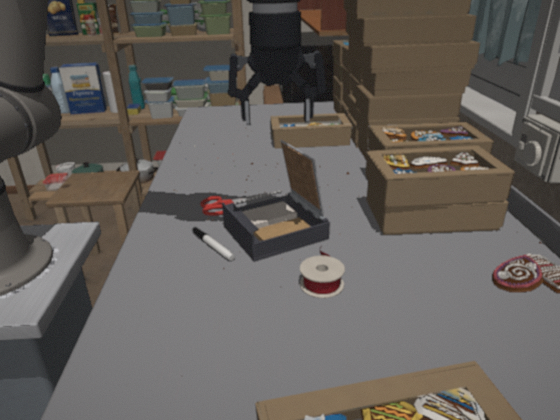

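The scene view shows the box around (270,212) with its upright cork-lined cover at (290,172). The spool is at (340,253), the marker at (233,249), the scissors at (205,200), and a stack of card boxes stands behind the cover at (375,140). The side view agrees: box (275,222), cover (303,178).

```bash
python3 - <<'E'
from h import *
for n,roi in (('scene',(215,130,330,260)),('side',(210,135,340,260))):
    c=dict(np.load(n+'0.npz')); P=cloud(c); f=c['frame'].astype(int)
    x0,y0,x1,y1=roi; M=np.zeros(P.shape[:2],bool); M[y0:y1,x0:x1]=1
    z=P[...,2]
    dark=M&(f.max(-1)<75)&(z>25)&(z<70)
    Q=P[dark]; 
    lim=np.median(Q[:,:2],0); Q=Q[np.linalg.norm(Q[:,:2]-lim,axis=1)<130]
    r=cv2.minAreaRect(Q[:,:2].astype(np.float32)); print(n,'box',r,np.round(cv2.boxPoints(r)).tolist(),len(Q))
    q=Q[Q[:,2]>48]; print(' lip',len(q),q.mean(0), cv2.minAreaRect(q[:,:2].astype(np.float32)))
    cork=M&(f[...,0]-f[...,2]>25)&(z>65)&(z<190)&(np.linalg.norm(P[...,:2]-lim,axis=-1)<130)
    m=cork.astype(np.uint8); k,l,s,_=cv2.connectedComponentsWithStats(m); i=1+np.argmax(s[1:,4]); C=P[l==i]
    cm=np.median(C,0); C=C[np.linalg.norm(C-cm,axis=1)<110]; n_=np.linalg.svd(C-C.mean(0),full_matrices=False)[2][2]
    print(' cork',len(C),C.mean(0),C.min(0),C.max(0),'n',n_)
    for nm,mk in (('obst',(z>30)&(z<400)&(P[...,0]>520)&(P[...,0]<950)&(abs(P[...,1])<300)),):
        pass
    # heights behind the box
    for xx in range(560,900,40):
        print(xx,[int(np.nanmax(np.r_[0,z[(abs(P[...,0]-xx)<20)&(abs(P[...,1]-yy)<20)]])) for yy in range(-200,240,40)])
E
```

```text
scene box ((513.1351318359375, 70.35153198242188), (159.3316192626953, 147.96560668945312), 24.085472106933594) [[410.0, 105.0], [471.0, -30.0], [616.0, 35.0], [556.0, 170.0]] 860
 lip 202 [443.74588618  44.45229585  54.39560408] ((451.2170104980469, 42.098670959472656), (22.06883430480957, 145.26454162597656), 24.58251953125)
 cork 832 [572.54294559  83.07643921 113.93844344] [547.08836676  39.04312569  65.10047426] [594.40312732 148.61123557 166.9357789 ] n [0.89556702 0.40089493 0.19298439]
560 [4, 6, 37, 550, 485, 406, 167, 169, 167, 130, 6]
600 [5, 5, 37, 36, 22, 351, 169, 128, 50, 0, 4]
640 [6, 6, 33, 32, 4, 6, 5, 5, 4, 0, 0]
680 [4, 6, 5, 7, 5, 6, 7, 5, 5, 5, 6]
720 [6, 5, 6, 5, 7, 5, 129, 129, 129, 129, 25]
760 [5, 5, 5, 5, 5, 6, 128, 122, 130, 128, 124]
800 [5, 6, 5, 6, 5, 5, 128, 121, 127, 128, 129]
840 [6, 6, 16, 5, 6, 5, 128, 123, 120, 128, 128]
880 [7, 20, 23, 23, 6, 6, 129, 118, 122, 128, 129]
side box ((514.4646606445312, 70.08067321777344), (158.97360229492188, 149.4425506591797), 24.275524139404297) [[411.0, 106.0], [473.0, -31.0], [618.0, 35.0], [556.0, 171.0]] 1743
 lip 571 [501.51564999  55.5216885   56.11840744] ((513.002197265625, 65.10209655761719), (152.11715698242188, 141.33824157714844), 24.363618850708008)
 cork 245 [580.36745044  61.52581196 117.79677174] [563.37813037  38.47616143  65.1133437 ] [595.92463292  94.39629794 159.8016503 ] n [-0.89515948 -0.4030667  -0.19033323]
560 [0, 0, 32, 32, 417, 416, 164, 163, 164, 138, 0]
600 [0, 30, 32, 32, 15, 347, 163, 116, 29, 0, 0]
640 [0, 0, 0, 0, 0, 0, 0, 0, 0, 0, 0]
680 [0, 0, 0, 0, 0, 0, 0, 0, 0, 0, 0]
720 [0, 0, 0, 0, 0, 0, 123, 123, 123, 124, 50]
760 [0, 0, 0, 0, 0, 0, 123, 114, 123, 123, 122]
800 [0, 0, 0, 1, 0, 0, 123, 115, 117, 123, 123]
840 [0, 0, 7, 0, 0, 0, 122, 117, 115, 122, 122]
880 [0, 15, 17, 18, 0, 0, 123, 114, 117, 122, 122]
```

```bash
python3 -m creep '[[0,0,-0.3,8.2],[0,0,-0.3,8.2],[0,0,-0.3,8.2],[0,0,-0.3,8.2],[0,0,-0.3,8.2],[0,0,-0.3,8.2],[0,0,-0.3,8.2],[0,0,-0.3,8.2]]' 255; python3 -m creep '[[2.2,-1.1,0,0],[2.2,-1.2,0,0],[2.2,-1.2,0,0],[2.2,-1.1,0,0],[2.2,-1.2,0,0],[2.2,-1.1,0,0],[0,0,0,0],[0,0,0,0]]'
cat > b.py <<'E'
from h import *
from scipy.spatial.transform import Rotation as R
o=manip.observe(); a=np.radians(24.2); d=o['tcp_pos']-[513.8,70.2,0]
M=np.array([[np.cos(a),np.sin(a),0],[-np.sin(a),np.cos(a),0],[0,0,1]])
w,x,y,z=o['ee_rot']; X=R.from_quat([x,y,z,w]).as_matrix()[:,0]
print('t',o['time_s'],'box',(M@d).round(1),'F',(M@o['ft_force']).round(1),'yaw tool x',np.degrees(np.arctan2(X[1],X[0])).round(1))
E
python3 b.py; python3 -c "
from h import *
snap('side','side1.png')"
```

```text
time_s: 0.9
tcp_pos: [524.7, 0.1, 223.5]
ee_rot: [-0.0, 0.978, 0.208, -0.0]
ft_force: [-0.4, -0.5, -0.0]
gripper_width: 0.1
grip_force: 0.0
time_s: 1.7
tcp_pos: [616.3, 117.5, 222.9]
ee_rot: [0.0, 0.977, 0.212, -0.001]
ft_force: [0.2, -0.3, 0.3]
gripper_width: 0.3
grip_force: 0.0
t 1.7 box [112.9   1.1 222.9] F [ 0.1 -0.4  0.3] yaw tool x 24.4
```

View pics/side1.png

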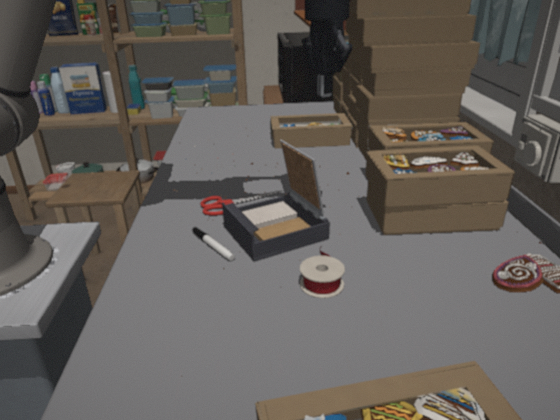

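The fingers (about (325,75)) are behind and above the cover, which still stands at (303,178). I'll descend behind it and touch.

```bash
python3 -m creep '[[0,0,1.8,0],[0,0,1.8,0],[0,0,1.8,0],[0,0,1.8,0],[0,0,1.8,0],[0,0,1.7,0],[0,0,0,0]]';python3 b.py; python3 -m creep '[[-1,-0.1,0,0],[-1,0,0,0],[-1,0,0,0],[-0.6,0,0,0],[-0.5,0,0,0],[0,0,0,0]]'; python3 b.py; python3 -c "
from h import *
snap('side','side2.png')"
```

```text
time_s: 2.45
tcp_pos: [614.7, 116.3, 114.6]
ee_rot: [-0.0, 0.978, 0.211, -0.003]
ft_force: [-0.3, -0.0, 0.0]
gripper_width: -0.1
grip_force: 0.0
t 2.45 box [110.9   0.7 114.6] F [-0.3  0.1  0. ] yaw tool x 24.3
time_s: 3.05
tcp_pos: [578.8, 101.0, 117.5]
ee_rot: [0.0, 0.977, 0.211, 0.0]
ft_force: [1.0, -0.1, 0.5]
gripper_width: 0.2
grip_force: 0.0
t 3.05 box [ 71.9   1.4 117.5] F [ 0.9 -0.5  0.5] yaw tool x 24.4
```

View pics/side2.png

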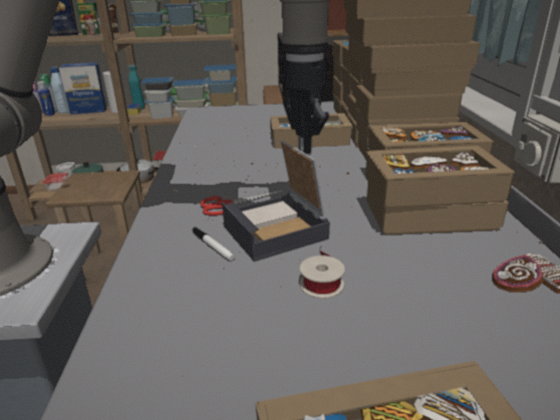

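The fingertips (305,150) are right behind the cover, just in contact. Now the arc.

```bash
python3 -m creep '[[-0.7,0,0.2,0],[-0.6,0,0.2,0],[-0.7,0,0.3,0],[-0.7,0,0.4,0],[-0.6,0,0.4,0],[-0.6,0,0.5,0],[-1.0,0,1.1,0],[0,0,0,0]]'; python3 b.py; python3 -c "
from h import *
snap('side','side3.png')"
```

```text
time_s: 3.9
tcp_pos: [532.2, 80.7, 84.3]
ee_rot: [-0.0, 0.977, 0.211, -0.002]
ft_force: [0.2, -0.2, -0.7]
gripper_width: 0.1
grip_force: 0.0
t 3.9 box [21.1  2.1 84.3] F [ 0.2 -0.3 -0.7] yaw tool x 24.4
```

View pics/side3.png

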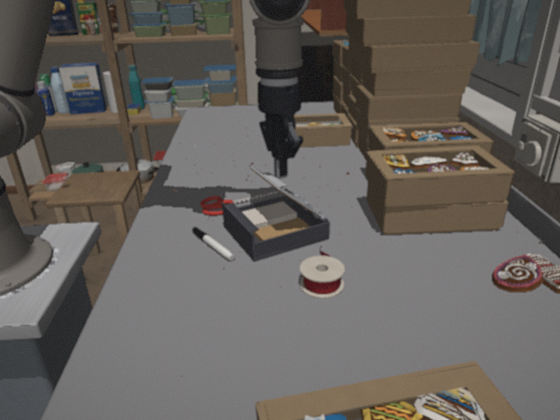

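The cover is half folded under the fingertips (280,178), as planned. Continuing down.

```bash
python3 -m creep '[[-0.7,0,1.0,0],[-0.3,0,0.7,0],[-0.3,0,0.8,0],[-0.1,0,0.6,0],[-0.1,0,0.4,0],[0,0,0.3,0],[0,0,0.1,0],[0,0,0,0]]'; python3 b.py
```

```text
time_s: 4.75
tcp_pos: [520.7, 74.9, 46.7]
ee_rot: [0.0, 0.977, 0.211, -0.0]
ft_force: [-1.1, -0.3, 0.0]
gripper_width: -0.0
grip_force: 0.2
t 4.75 box [ 8.2  1.5 46.7] F [-1.1  0.2  0. ] yaw tool x 24.4
```

```bash
python3 -m creep '[[0,0,0.1,0],[0,0,0.1,0],[0,0,0,0]]'; python3 b.py;  python3 -m creep '[[0,0,0.1,0],[0,0,0,0]]'; python3 b.py; python3 -c "
from h import *
snap('side','side4.png')"
```

```text
time_s: 5.05
tcp_pos: [520.8, 74.9, 44.8]
ee_rot: [0.0, 0.977, 0.211, 0.0]
ft_force: [0.6, 0.1, 1.1]
gripper_width: -0.1
grip_force: 0.5
t 5.05 box [ 8.3  1.4 44.8] F [ 0.6 -0.2  1.1] yaw tool x 24.4
time_s: 5.25
tcp_pos: [520.7, 74.9, 43.8]
ee_rot: [0.0, 0.977, 0.211, 0.0]
ft_force: [0.5, 0.6, 0.7]
gripper_width: 0.3
grip_force: 0.5
t 5.25 box [ 8.2  1.5 43.8] F [0.7 0.3 0.7] yaw tool x 24.4
```

View pics/side4.png

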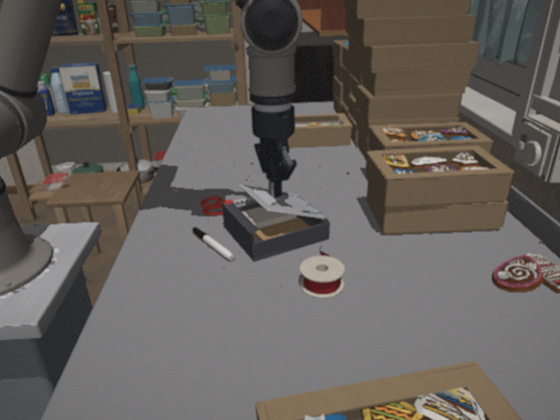

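The cover (280,200) is not flat yet; it still stands at perhaps 0.3 rad although the TCP reads z=44. I'll measure the cover plane and the fingertip position.

```bash
python3 - <<'E'
from h import *
a=np.radians(24.2);M=np.array([[np.cos(a),np.sin(a),0],[-np.sin(a),np.cos(a),0],[0,0,1]])
ims=[]
for n in ('scene','side'):
    c=snap(n); P=(cloud(c)-[513.8,70.2,0])@M.T; f=c['frame'].astype(int)
    z=P[...,2]
    print(n)
    for lo,hi in ((-45,-25),(28,45)):
        for xx in range(-100,100,10):
            s=(abs(P[...,0]-xx)<5)&(P[...,1]>lo)&(P[...,1]<hi)&(z<200)
            if s.sum(): print(lo,xx,s.sum(),np.percentile(z[s],[10,50,90]).round())
    r=(slice(120,270),slice(180,360)); ims.append(cv2.resize(c['frame'][r],None,fx=3,fy=3,interpolation=cv2.INTER_CUBIC)[:,:,::-1])
cv2.imwrite('pics/crop5.png',cv2.resize(np.vstack(ims),(360,600)) if 0 else ims[0])
E
```

```text
scene
-45 -100 14 [0. 3. 4.]
-45 -90 37 [0. 2. 4.]
-45 -80 155 [ 2. 28. 55.]
-45 -70 35 [58. 59. 60.]
-45 -60 24 [57. 59. 61.]
-45 -40 30 [24. 92. 93.]
-45 -30 59 [24. 28. 90.]
-45 -20 67 [25. 83. 90.]
-45 -10 113 [ 25.  92. 178.]
-45 0 174 [ 27. 165. 193.]
-45 10 70 [ 26. 158. 195.]
-45 20 37 [25. 69. 71.]
-45 30 29 [25. 63. 67.]
-45 40 27 [26. 60. 62.]
-45 50 21 [56. 57. 59.]
-45 60 20 [51. 54. 55.]
-45 70 28 [13. 50. 51.]
-45 80 9 [38. 49. 50.]
28 -100 28 [1. 2. 4.]
28 -90 26 [0. 3. 4.]
28 -80 121 [ 2. 26. 56.]
28 -70 29 [57. 59. 60.]
28 -60 19 [57. 60. 61.]
28 -40 33 [30. 88. 93.]
28 -30 45 [30. 33. 90.]
28 -20 51 [31. 36. 90.]
28 -10 71 [ 32. 131. 157.]
28 0 82 [ 33. 151. 174.]
28 10 27 [ 71.  74. 150.]
28 20 14 [68. 70. 71.]
28 30 8 [64. 65. 66.]
side
-45 -100 15 [-3. -2. -1.]
-45 -90 34 [-3. -2. -1.]
-45 -80 139 [-2. 24. 51.]
-45 -70 32 [54. 55. 56.]
-45 -60 19 [55. 55. 56.]
-45 -50 23 [10. 17. 22.]
-45 -40 55 [21. 23. 88.]
-45 -30 48 [21. 22. 86.]
-45 -20 69 [22. 80. 86.]
-45 -10 115 [ 22.  89. 148.]
-45 0 246 [ 23. 171. 193.]
-45 10 170 [ 22. 158. 193.]
-45 20 64 [ 21.  64. 139.]
-45 30 45 [22. 23. 62.]
-45 40 40 [21. 22. 58.]
-45 50 36 [21. 22. 53.]
-45 60 13 [48. 50. 51.]
-45 70 29 [11. 45. 47.]
-45 80 42 [14. 22. 42.]
28 -100 22 [-3. -2. -1.]
28 -90 21 [-3. -2. -1.]
28 -80 100 [-1. 27. 53.]
28 -70 21 [54. 55. 56.]
28 -60 15 [55. 55. 56.]
28 -40 23 [28. 87. 88.]
28 -30 31 [27. 29. 85.]
28 -20 32 [28. 29. 86.]
28 -10 62 [ 28. 130. 153.]
28 0 47 [ 27. 144. 177.]
28 10 15 [27. 28. 69.]
28 40 6 [56. 56. 57.]
28 50 15 [52. 53. 55.]
28 60 12 [47. 50. 51.]
28 70 20 [43. 46. 47.]
28 80 8 [42. 44. 46.]
```

View pics/crop5.png

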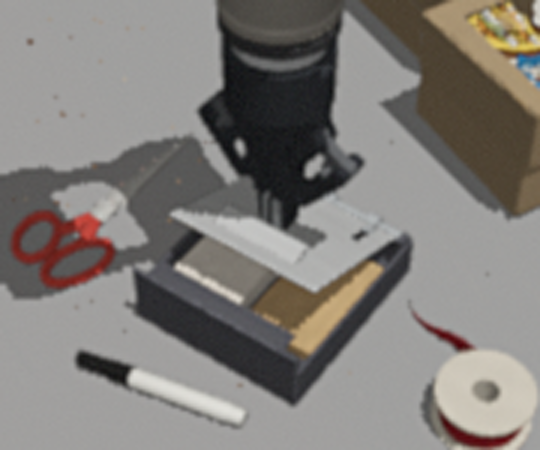

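```bash
cat >> h.py <<'E'
def proj(c,p):
    q=c['view'][:3,:3]@p+c['view'][:3,3]; s=q[:2]/q[2]; s=s*(1+c['k1']*(s@s)); return c['K'][:2,:2]@s+c['K'][:2,2]
E
python3 - <<'E'
from h import *
a=np.radians(24.2);M=np.array([[np.cos(a),np.sin(a),0],[-np.sin(a),np.cos(a),0],[0,0,1]])
t=manip.observe()['tcp_pos']
c=snap('scene'); P=(cloud(c)-[513.8,70.2,0])@M.T
for dz in (0,15,30,45): print(dz,proj(c,t+[0,0,dz]).round(1))
d=snap('side')
for dz in (0,15,30,45): print('side',dz,proj(d,t+[0,0,dz]).round(1))
for v in range(180,204,2): print(v,[(P[v,u].round().astype(int).tolist(),int(c['frame'][v,u].mean())) for u in (266,270,274)])
E
```

```text
0 [272.7 204. ]
15 [272.8 199.6]
30 [272.8 195. ]
45 [272.8 190.4]
side 0 [276.2 211.7]
side 15 [276.  204.8]
side 30 [275.7 197.8]
side 45 [275.5 190.6]
180 [([-7, 9, 129], 19), ([1, 4, 126], 22), ([-11, -15, 147], 29)]
182 [([-8, 8, 125], 28), ([-1, 2, 122], 22), ([-4, -10, 132], 28)]
184 [([-1, 13, 110], 42), ([-5, 0, 121], 42), ([-6, -11, 128], 26)]
186 [([-2, 13, 104], 50), ([-3, 1, 113], 46), ([-4, -10, 120], 25)]
188 [([0, 14, 96], 57), ([-5, 0, 109], 62), ([0, -7, 109], 35)]
190 [([-2, 13, 92], 58), ([-5, 0, 102], 61), ([1, -7, 102], 36)]
192 [([6, 18, 75], 91), ([-4, 0, 95], 63), ([0, -7, 96], 36)]
194 [([-12, 5, 93], 187), ([-5, 0, 90], 82), ([0, -7, 90], 36)]
196 [([-16, 2, 92], 193), ([-11, -5, 92], 186), ([0, -7, 84], 77)]
198 [([-20, -1, 91], 194), ([-15, -8, 91], 193), ([-12, -16, 94], 182)]
200 [([-22, -2, 88], 194), ([-19, -10, 90], 192), ([-16, -19, 92], 193)]
202 [([-29, -7, 90], 175), ([-23, -13, 89], 193), ([-18, -20, 88], 191)]
```

```bash
python3 - <<'E'
from h import *
d=dict(np.load('side0.npz'))
t=np.array([616.3,117.5,222.9])
for dz in (0,13,30): print(proj(d,t+[0,0,dz]).round(1), [proj(d,np.array([524.6+s*46,0.1,199.2+dz])).round(1).tolist() for s in (-1,1)])
im=cv2.imread('pics/side1.png'); cv2.imwrite('pics/crop6.png',cv2.resize(np.hstack([im[40:140,270:380],im[40:140,270:380]*0+cv2.imread('pics/side4.png')[140:240,220:330]]),None,fx=3.5,fy=3.5,interpolation=cv2.INTER_CUBIC))
E
```

```text
[324.3 112.1] [[250.0, 149.5], [306.5, 147.0]]
[324.4 105.1] [[249.6, 141.8], [306.5, 139.3]]
[324.6  95.7] [[249.0, 131.5], [306.6, 129.1]]
```

View pics/crop6.png

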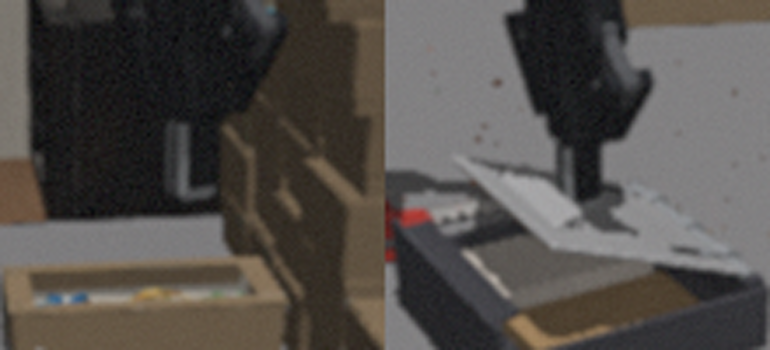

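The left crop shows the real fingertips at about (326,97) in the side view. The reported TCP projects to row 112 there, so the physical tips sit about 30 mm above the reported TCP. That agrees with the measured cover plane: the tip is on the plate at z≈75, about 0.4 rad open. I'll keep going down another 30 mm or so, watching the force.

```bash
python3 -m creep '[[0,0,0.6,0],[0,0,0.6,0],[0,0,0.6,0],[0,0,0.4,0],[0,0,0.2,0],[0,0,0.1,0],[0,0,0,0]]'; python3 b.py;  python3 -m creep '[[0,0,0.1,0],[0,0,0.1,0],[0,0,0,0]]'; python3 b.py; cat > cov.py <<'E'
from h import *
a=np.radians(24.2);M=np.array([[np.cos(a),np.sin(a),0],[-np.sin(a),np.cos(a),0],[0,0,1]])
for n in ('scene','side'):
    c=snap(n); P=(cloud(c)-[513.8,70.2,0])@M.T; z=P[...,2]; f=c['frame']
    r=[]
    for xx in range(-80,80,10):
        s=(abs(P[...,0]-xx)<5)&(abs(P[...,1])<55)&(abs(P[...,1])>22)&(z<110)&(f.min(-1)>95)
        r.append((xx,int(s.sum()),int(np.median(z[s])) if s.sum() else None))
    print(n,r)
E
python3 cov.py
```

```text
time_s: 6.2
tcp_pos: [520.7, 75.0, 18.7]
ee_rot: [-0.0, 0.977, 0.211, -0.0]
ft_force: [-0.9, -0.9, 0.2]
gripper_width: 0.6
grip_force: 0.4
t 6.2 box [ 8.2  1.5 18.7] F [-1.2 -0.4  0.2] yaw tool x 24.4
time_s: 6.5
tcp_pos: [520.8, 74.9, 16.8]
ee_rot: [0.0, 0.977, 0.211, 0.0]
ft_force: [-0.7, 0.9, 1.1]
gripper_width: 0.2
grip_force: 0.7
t 6.5 box [ 8.3  1.5 16.8] F [-0.3  1.1  1.1] yaw tool x 24.4
scene [(-80, 104, 1), (-70, 1, 57), (-60, 0, None), (-50, 70, 52), (-40, 118, 51), (-30, 131, 52), (-20, 87, 52), (-10, 92, 50), (0, 102, 50), (10, 94, 49), (20, 85, 49), (30, 59, 49), (40, 46, 48), (50, 45, 48), (60, 46, 47), (70, 51, 47)]
side [(-80, 89, -1), (-70, 0, None), (-60, 0, None), (-50, 54, 48), (-40, 85, 48), (-30, 97, 48), (-20, 75, 48), (-10, 66, 47), (0, 42, 46), (10, 37, 45), (20, 36, 45), (30, 42, 44), (40, 34, 44), (50, 43, 44), (60, 61, 43), (70, 90, 43)]
```

```bash
python3 -m creep '[[0,0,0.1,0],[0,0,0.1,0],[0,0,0,0]]'; python3 b.py;  python3 -m creep '[[0,0,0.1,0],[0,0,0,0]]'; python3 b.py
```

```text
time_s: 6.9
tcp_pos: [520.7, 74.9, 14.7]
ee_rot: [0.0, 0.977, 0.211, -0.0]
ft_force: [-2.5, -0.5, 1.7]
gripper_width: -0.3
grip_force: 0.7
t 6.9 box [ 8.2  1.5 14.7] F [-2.5  0.6  1.7] yaw tool x 24.4
time_s: 7.1
tcp_pos: [520.7, 74.9, 13.7]
ee_rot: [0.0, 0.977, 0.211, 0.0]
ft_force: [-0.9, 0.1, 1.3]
gripper_width: -0.1
grip_force: 0.7
t 7.1 box [ 8.2  1.5 13.7] F [-0.7  0.5  1.3] yaw tool x 24.4
```

```bash
python3 -m creep '[[0,0,0.1,0],[0,0,0,0]]'; python3 b.py;  python3 -m creep '[[0,0,0.1,0],[0,0,0,0]]'; python3 b.py; python3 cov.py
```

```text
time_s: 7.3
tcp_pos: [520.8, 74.9, 12.9]
ee_rot: [0.0, 0.977, 0.211, 0.0]
ft_force: [-1.9, -1.0, 4.0]
gripper_width: -0.3
grip_force: 2.0
t 7.3 box [ 8.3  1.4 12.9] F [-2.1 -0.1  4. ] yaw tool x 24.4
time_s: 7.5
tcp_pos: [520.8, 74.9, 12.3]
ee_rot: [0.0, 0.977, 0.211, 0.0]
ft_force: [-3.0, -1.0, 7.3]
gripper_width: -0.1
grip_force: 3.9
t 7.5 box [ 8.3  1.4 12.3] F [-3.1  0.3  7.3] yaw tool x 24.4
scene [(-80, 102, 2), (-70, 0, None), (-60, 27, 59), (-50, 54, 45), (-40, 112, 45), (-30, 127, 47), (-20, 90, 46), (-10, 94, 46), (0, 104, 46), (10, 100, 46), (20, 87, 46), (30, 52, 46), (40, 47, 46), (50, 46, 47), (60, 47, 47), (70, 49, 46)]
side [(-80, 89, -1), (-70, 0, None), (-60, 5, 54), (-50, 45, 42), (-40, 82, 42), (-30, 115, 43), (-20, 68, 43), (-10, 72, 42), (0, 50, 42), (10, 36, 42), (20, 37, 42), (30, 43, 42), (40, 37, 42), (50, 43, 42), (60, 65, 42), (70, 90, 43)]
```

It is flat and held down with about 7 N. Now I'll slide toward the lip.

```bash
python3 -m creep '[[-0.4,0,0,0],[-0.4,0,0,0],[-0.4,0,0,0],[-0.4,0,0,0],[0,0,0,0]]'; python3 b.py;  python3 -m creep '[[-0.3,0,0,0],[-0.3,0,0,0],[-0.3,0,0,0],[0,0,0,0]]'; python3 b.py
```

```text
time_s: 8.1
tcp_pos: [506.8, 68.4, 12.4]
ee_rot: [0.0, 0.977, 0.211, 0.001]
ft_force: [-0.0, 1.0, 6.3]
gripper_width: 0.0
grip_force: 2.9
t 8.1 box [-7.2  1.2 12.4] F [0.4 0.9 6.3] yaw tool x 24.4
time_s: 8.5
tcp_pos: [498.7, 64.5, 12.3]
ee_rot: [0.0, 0.977, 0.211, 0.001]
ft_force: [2.0, 1.1, 6.1]
gripper_width: 0.1
grip_force: 2.7
t 8.5 box [-16.1   1.   12.3] F [2.3 0.2 6.1] yaw tool x 24.4
```

```bash
python3 -m creep '[[-0.3,0,0,0],[-0.3,0,0,0],[-0.3,0,0,0],[0,0,0,0]]'; python3 b.py;  python3 -m creep '[[-0.2,0,0,0],[-0.2,0,0,0],[-0.2,0,0,0],[0,0,0,0]]'; python3 b.py; python3 -m creep '[[-0.1,0,0,0],[-0.1,0,0,0],[0,0,0,0]]'; python3 b.py
```

```text
time_s: 8.9
tcp_pos: [489.8, 60.6, 12.0]
ee_rot: [0.0, 0.977, 0.211, 0.0]
ft_force: [2.4, 1.3, 5.0]
gripper_width: 0.2
grip_force: 2.6
t 8.9 box [-25.8   1.1  12. ] F [2.8 0.2 5. ] yaw tool x 24.4
time_s: 9.3
tcp_pos: [488.4, 59.1, 12.8]
ee_rot: [0.0, 0.978, 0.211, 0.005]
ft_force: [12.6, 7.6, 1.4]
gripper_width: 0.2
grip_force: 7.0
t 9.3 box [-27.7   0.2  12.8] F [14.6  1.8  1.4] yaw tool x 24.3
time_s: 9.6
tcp_pos: [488.7, 58.7, 13.3]
ee_rot: [0.001, 0.978, 0.211, 0.007]
ft_force: [17.0, 10.2, 0.3]
gripper_width: 0.3
grip_force: 9.8
t 9.6 box [-27.6  -0.2  13.3] F [19.6  2.3  0.3] yaw tool x 24.3
```

```bash
python3 cov.py; python3 - <<'E'
from h import *
a=np.radians(24.2);M=np.array([[np.cos(a),np.sin(a),0],[-np.sin(a),np.cos(a),0],[0,0,1]])
ims=[]
for n in ('scene','side'):
    c=snap(n); P=(cloud(c)-[513.8,70.2,0])@M.T; z=P[...,2]
    r=[]
    for xx in range(-76,-10,4):
        s=(abs(P[...,0]-xx)<2)&(P[...,1]<33)&(P[...,1]>16)&(z<80)
        r.append((xx,int(s.sum()),int(np.median(z[s])) if s.sum() else None))
    print(n,r)
    v,u=(200,265) if n=='scene' else (215,272)
    ims.append(cv2.resize(c['frame'][v-45:v+45,u-60:u+60],None,fx=3.3,fy=3.3,interpolation=cv2.INTER_CUBIC)[:,:,::-1])
cv2.imwrite('pics/crop7.png',np.hstack(ims))
E
```

```text
scene [(-80, 103, 1), (-70, 1, 57), (-60, 16, 59), (-50, 89, 50), (-40, 82, 47), (-30, 105, 46), (-20, 91, 46), (-10, 62, 46), (0, 56, 46), (10, 50, 46), (20, 47, 46), (30, 50, 47), (40, 50, 46), (50, 37, 45), (60, 51, 45), (70, 63, 46)]
side [(-80, 89, -1), (-70, 0, None), (-60, 9, 42), (-50, 53, 43), (-40, 64, 43), (-30, 38, 42), (-20, 35, 42), (-10, 47, 42), (0, 46, 42), (10, 50, 42), (20, 62, 42), (30, 79, 43), (40, 78, 43), (50, 67, 41), (60, 77, 41), (70, 101, 42)]
scene [(-76, 86, 31), (-72, 12, 58), (-68, 9, 58), (-64, 15, 58), (-60, 9, 59), (-56, 0, None), (-52, 13, 52), (-48, 12, 53), (-44, 14, 56), (-40, 3, 54), (-36, 2, 48), (-32, 10, 46), (-28, 7, 48), (-24, 5, 46), (-20, 5, 45), (-16, 3, 46), (-12, 0, None)]
side [(-76, 64, 28), (-72, 8, 54), (-68, 7, 55), (-64, 11, 55), (-60, 7, 55), (-56, 0, None), (-52, 9, 47), (-48, 13, 49), (-44, 10, 52), (-40, 1, 51), (-36, 0, None), (-32, 3, 42), (-28, 0, None), (-24, 0, None), (-20, 0, None), (-16, 0, None), (-12, 0, None)]
```

View pics/crop7.png

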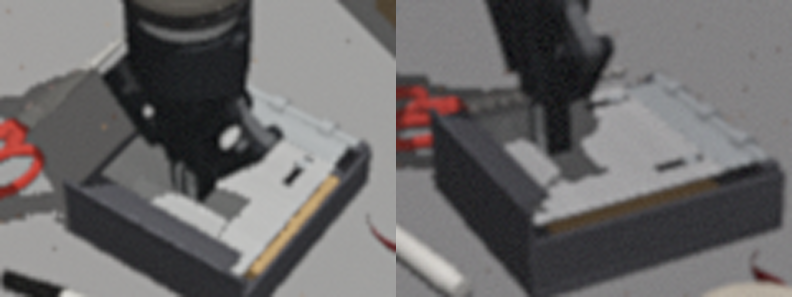

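The plate reaches under the lip and the catch face is at about x=-42 mm, so it is fully out (19 N against the stop). Backing off now.

```bash
python3 -m creep '[[0.3,0,-0.2,0],[0.2,0,-0.3,0],[0.1,0,-0.5,0],[0,0,-1,0],[0,0,-2,0],[0,0,-3,0],[0,0,-3,0],[0,0,0,0]]'; python3 b.py; python3 cov.py; python3 - <<'E'
from h import *
a=np.radians(24.2);M=np.array([[np.cos(a),np.sin(a),0],[-np.sin(a),np.cos(a),0],[0,0,1]])
c=snap('scene'); P=(cloud(c)-[513.8,70.2,0])@M.T; z=P[...,2]
print([(xx,int(np.nanmedian(z[(abs(P[...,0]-xx)<2)&(abs(P[...,1])<30)&(z<80)&(z>-5)]))) for xx in (-68,-64,-60,-52,-48,-44,-40,-36,-32,-24)])
E
```

```text
time_s: 10.6
tcp_pos: [488.7, 59.8, 114.5]
ee_rot: [0.001, 0.977, 0.211, 0.002]
ft_force: [-0.7, 1.6, 0.3]
gripper_width: 0.2
grip_force: 0.0
t 10.6 box [-27.2   0.8 114.5] F [-0.   1.7  0.3] yaw tool x 24.4
scene [(-80, 105, 2), (-70, 0, None), (-60, 31, 59), (-50, 130, 55), (-40, 92, 53), (-30, 91, 53), (-20, 103, 52), (-10, 106, 51), (0, 92, 51), (10, 96, 50), (20, 86, 49), (30, 84, 49), (40, 88, 48), (50, 77, 47), (60, 81, 46), (70, 110, 47)]
side [(-80, 86, -1), (-70, 0, None), (-60, 6, 51), (-50, 108, 52), (-40, 70, 50), (-30, 59, 49), (-20, 48, 48), (-10, 46, 47), (0, 58, 47), (10, 74, 46), (20, 60, 46), (30, 71, 45), (40, 73, 45), (50, 60, 42), (60, 74, 42), (70, 94, 42)]
  return np.nanmean(a, axis, out=out, keepdims=keepdims)
Traceback (most recent call last):
ValueError: cannot convert float NaN to integer
```

```bash
python3 - <<'E'
from h import *
a=np.radians(24.2);M=np.array([[np.cos(a),np.sin(a),0],[-np.sin(a),np.cos(a),0],[0,0,1]])
for n in ('scene','side'):
    c=snap(n); P=(cloud(c)-[513.8,70.2,0])@M.T; z=P[...,2]; f=c['frame']
    s=(P[...,0]>-28)&(P[...,0]<68)&(abs(P[...,1])<58)&(z>35)&(z<65)&(f.min(-1)>95)
    k=np.polyfit(P[s][:,0],z[s],1); print(n,'slope',k,s.sum())
    print([(xx,round(float(np.median(np.r_[z[(abs(P[...,0]-xx)<2)&(abs(P[...,1])<30)&(z<80)&(z>35)]])-np.polyval(k,xx)),1)) for xx in range(-68,-18,4)])
E
```

```text
scene slope [-0.07106586 51.19211741] 1479
[(-68, 3.0), (-64, 2.9), (-60, 3.6), (-56, 1.1), (-52, 2.2), (-48, 5.4), (-44, 8.6), (-40, 9.6), (-36, 1.7), (-32, 0.1), (-28, -0.4), (-24, -0.1), (-20, -0.4)]
side slope [-0.07471612 47.35536196] 1057
[(-68, 2.7), (-64, 3.1), (-60, 4.2), (-56, -0.0), (-52, 2.6), (-48, 6.0), (-44, 8.5), (-40, 9.0), (-36, -0.7), (-32, -0.7), (-28, -0.7), (-24, -0.4), (-20, -0.4)]
```

The cover has risen onto the lip's underside and is held there at about 0.06 rad. The catch face is at -38 to -41 mm, so the plate is out 17 mm or more and its edge is around -70 mm, under the lip. The gripper is clear, so I'm handing in.

```bash
python3 -c "
from rig import manip
print(manip.job_done())"
```

```text
the job is handed in; nothing more can be done
None
```

The box is shut and handed in: the plate is slid out about 17 mm or more by my measurement, with its edge under the lip. The cover rests against the lip at about 0.06–0.075 rad, close to the 0.075 limit, and I got no verdict back; I didn't re-measure the spool, scissors and marker, but nothing came near them.

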